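Aim the engraver's ball vise at the sighting post and lock it

ROBOT

A 6-joint arm with a two-finger parallel gripper is mounted at the origin on the work surface. World frame = base frame: x ahead of the robot, y to its left, z up, the work surface at z = 0. Lengths are in mm, angles in rad, forces in N, time in s.
With the tool pointing down it reaches from about 275 to 750 mm from the base axis. Payload 10.2 kg.
Tool frame: the origin (TCP) lies midway between the tips of the shut fingers; the grasp point (between the pads) lies 19 mm behind it; z points along the fingers, y is the direction in which the jaws open and shut (so a half turn about z gives the same grasp; the last joint's range is limited). The gripper opens to 85 mm and grips with 20 to 120 N. Pads are 22 mm wide; open, the fingers measure 114 mm over their backs; the gripper's body (76 mm by 85 mm) begins 54 mm behind the grasp point. The pads swing forward as they close: fully open they stand 13 mm farther back than shut.
Start: joints at [-1.534, 0.313, 1.498, -0, 1.331, -0.223], TCP at [134.852, -507.391, 231.294] pointing down, gripper open.
Joint ranges: [-2.94, 2.94], [-0.97, 2.17], [0.19, 2.56], [-1.23, 4.37], [0.02, 3.11], [-2.88, 2.88]. Speed limits (rad/s): [2.39, 2.39, 3.01, 3.14, 3.14, 3.14].

INTERFACE

Orientations are given as a unit quaternion [w, x, y, z].
In Python, from rig import sense, optics, ctrl gives the robot as it stands.
- The arm moves only by the tool play_rows, never from a script. Its argument "plan" is a list of rows, each a list of 7 numbers: the shift along the world's x, y, z in mm, then the turn, a rotation vector about the world's x, y, z in rad, then the opening, from -1 (shut) to 1 (fully open), so that 0 is half open. A call has 1 to 5 rows; each row shifts and turns the pose as measured when the row begins; what a row does not reach is not made up. A row lasts 1/12 s, in which the tool goes at most 41.7 mm and 7.16 degrees, less where a joint would pass 70% of its speed; a pose out of reach is approached as far as the arm can. A call is refused whole if a number of a shift passes 41.7 or a number of a turn 0.125, either way. A call with a gripper value outside its range is refused whole. The fingers move at their own pace and stop on an object; "grip_force" is the grip in N (left out, the last holds). Time passes only in rows, so rows that do not move let the fingers close. It gives the time, the measured TCP pose, the force and the opening at its end, in the units of the state.
- sense(): the state, without advancing time (a new reading comes with each control period).
- optics.capture(name): name is "scene" or "top" or "wrist"; returns a dict with "img" (400x640x3 uint8, blue, green, red), "fx", "fy", "cx", "cy" (pixels), "world_to_cam" (4x4, takes a point from world to camera coordinates). Camera axes: x right, y up, looking along -z (the intrinsics and any distortion apply to the point x, -y, -z); pixel columns grow to the right and rows downward; lengths in mm; the calibration is good to about 2 mm. A picture is of the moment at which its call begins. There is no depth.
- ctrl.finish_job(): hands the job in, once; it reports no verdict.
The state is a dict: "time_s": time; "joints": joint angles; "dq": joint speeds; "tau": joint torques, N m; "eef_pos": TCP position; "ee_rot": TCP orientation; "force": force on the tool from outside, world axes, zero at the start; "wrist_torque": the same for the moment, N m; "grip_width": opening from 0.0 (shut) to 1.0 (fully open).
Only numpy, scipy, OpenCV 4.12 (cv2) and the standard library are available. Lean on these libraries where they do the work, as an engineer would, in place of code of your own. Each camera call takes 0.05 s, during which the arm holds its last target. There are 200 camera calls.

TASK

With shut fingers, push the long turning arm of the ball vise round gently until it points straight at the slim sighting post; only then push the upright of the vise's lock lever across to its other stop, with the arm still pointing at the post, and move clear. Pinch and lift nothing, do not touch the brass workpiece in the jaws, and leave the post and everything else on the bench where it stands.

Things in the scene. Friction and masses are not known exactly. Their poses are not given: they have to be found in the camera images.
- vise: engraver's ball vise, fixed to the bench: black round foot 160 mm in diameter and 30 high, steel ball above it 124 in diameter up to 106 high, and on it a turning head with two black jaws, highest point (the brass workpiece between them) 140. Origin on the vise's upright axis at bench height, z up. Up on the foot's robot-facing side stand two stop pegs, 8 in diameter, up to 56 high and 73 from the axis.
- vise_axis (a point): point on the vise's upright axis at the height of the turning arm, 118 mm above the bench
- bar_end (a point): centre of the 16 mm ball that ends the turning arm, 146 mm from the vise's axis and 118 mm above the bench. The arm is one straight round steel bar 10 mm thick that sticks out level from the head, bare and with free space beneath it from 70 mm from the axis outwards. This frame's x axis runs outwards along the arm, z up.
- turn_arm (a joint): angle of the turning arm and head about the vise's upright axis, rad; 0 when the arm points along the vise's x axis (away from the robot, give or take 0.3), growing counter-clockwise seen from above; stops at -2.4 and +2.4. It turns stiffly (about 0.12 N m, so some 1 N at the arm's outer part) and stays where it is left.
- lock_tip (a point): top end of the lock lever: the lever leaves the collar under the ball level at 40 mm above the bench, runs out to 120 mm from the vise's axis on the robot-facing side, and there bends straight up as a round steel upright 10 mm thick. This point is on the upright's centre line, 80 mm above the bench (the rounded end is 5 mm higher).
- lock_lever (a joint): angle of the lock lever about the vise's upright axis, rad; 0 = open, against the stop peg on the robot's left; grows as the lever is swung counter-clockwise seen from above (across the robot-facing side, from the robot's left to its right); 0.90 = locked, against the other stop. Light friction (about 0.08 N m), stays where it is left.
- post_top (a point): centre of the 12 mm ball on top of the sighting post, 136 mm above the bench: a loose slim steel rod 8 mm thick standing on a dark round base 56 in diameter and 14 high. It stands to the left or the right of the vise, 190 to 270 mm from its axis; the oil bottle stands on the other side.
- workpiece (a point): centre of the top face, 140 mm above the bench, of the brass block 46 x 24 x 22 mm clamped between the jaws on top of the head; not to be touched
- oil_bottle: amber bottle with black cap, 52 diameter, 115 tall; origin under its centre (mm); loose bystander, to be left alone
- loupe: black eye loupe, 34 diameter, 34 tall; origin under its centre (mm); loose bystander, to be left alone
- paste_jar: small jar, 36 diameter, 40 tall; origin under its centre (mm); loose bystander, to be left alone
- sharpening_stone: white stone bar 85 x 24 x 14 lying flat; origin under its centre, x along it (mm); loose bystander, to be left alone
- screwdriver: screwdriver 170 long, lying (mm); loose bystander, to be left alone
- brush: brush 170 long, lying (mm); loose bystander, to be left alone
There are look-alikes about, which are no part of the job. Leave any green look-alike of the part that bears post_top alone.

How it is judged:
By the outcome, as a careful person would: the job done as asked, in the order asked, and still so for the second after the job is handed in, with the robot touching nothing.
It also fails if it takes over 64 s, if anything falls off the work surface, if the arm or the gripper's body presses on something with over 40 N, if the wrist force passes 120 N, or if a joint passes its speed limit or range.

## Working session

There is one attempt and no reset: what is moved stays moved. The work goes in short steps, Python scripts to look and compute and a tool call to move; the robot and the scene stay as the last step left them, time stands still between calls to the robot, and variables do not carry over. Pictures are saved under pics/ and viewed, about 8 in all and at most 12, crops included, and the job is handed in when it is done.

Besides the shell and the picture viewer there is one more tool, called after "Call:" as name(argument=value, ...), one argument or row to a line, values as JSON. play_rows: Moves the arm, as the interface text tells. Its arguments: {"type":"object","properties":{"plan":{"type":"array"},"grip_force":{"type":"number"}},"required":["plan"]}

```bash
mkdir -p pics; ls
python3 - <<'E'
from rig import sense, optics, ctrl
import cv2,numpy as np
s=sense();print(s['time_s'],s['eef_pos'],s['ee_rot'],s['grip_width'],s['force'])
for n in ['scene','top']:
    c=optics.capture(n);cv2.imwrite(f'pics/{n}0.png',c['img'])
    print(n,{k:c[k] for k in c if k not in('img','world_to_cam')});print(np.round(c['world_to_cam'],3).tolist())
E
```

```text
pics
0.0 [ 134.83682195 -507.11563126  230.7360915 ] [-6.56568556e-04  9.91575290e-01  1.29529955e-01  6.59753682e-05] 0.9988522488633667 [ 1.06517394 -0.28601544  0.2819954 ]
scene {'fx': 383.22012389310584, 'fy': 383.22012389310584, 'cx': 314.7336168418668, 'cy': 194.1207763518287}
[[0.181, 0.983, 0.009, -94.451], [-0.687, 0.12, 0.717, 299.811], [0.704, -0.136, 0.697, -1419.445], [0.0, 0.0, 0.0, 1.0]]
top {'fx': 443.1826538889014, 'fy': 443.1826538889014, 'cx': 323.34183478750896, 'cy': 202.29409387474692}
[[0.021, -1.0, -0.004, -11.041], [0.996, 0.02, 0.089, -593.191], [-0.089, -0.006, 0.996, -1191.036], [0.0, 0.0, 0.0, 1.0]]
```

View pics/scene0.png

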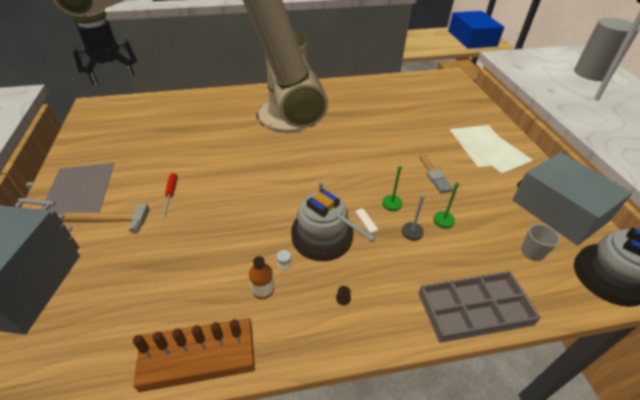

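View pics/top0.png

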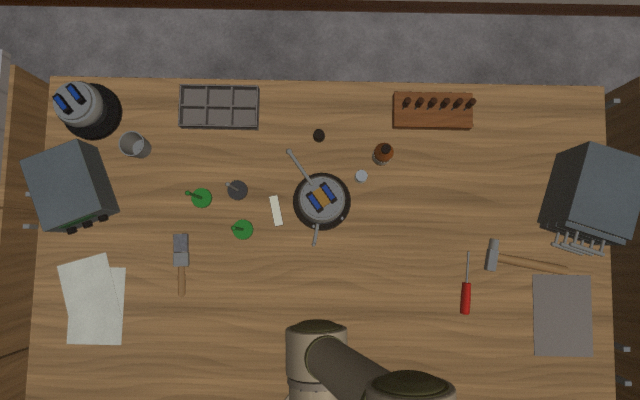

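The scene view shows the vise at (322,235) with its arm pointing to (373,237), and the grey post's top at (421,198). The top view shows the vise at (322,200), the arm end at (290,151), the post base at (237,190) and the lever near (315,240). Two green look-alikes stand close by. Next I'll enlarge both views.

```bash
cat > h.py <<'E'
import cv2,numpy as np
from rig import sense, optics, ctrl
def ray(c,u,v):
    M=np.array(c['world_to_cam']);R=M[:3,:3];t=M[:3,3]
    d=np.array([(u-c['cx'])/c['fx'],-(v-c['cy'])/c['fy'],-1]);return -R.T@t,R.T@d
def onz(c,u,v,z):
    o,d=ray(c,u,v);return o+d*(z-o[2])/d[2]
def tri(a,b):
    (o1,d1),(o2,d2)=ray(*a),ray(*b)
    s=np.linalg.lstsq(np.c_[d1,-d2],o2-o1,rcond=None)[0]
    p,q=o1+s[0]*d1,o2+s[1]*d2;return (p+q)/2,np.linalg.norm(p-q)
def proj(c,p):
    q=np.array(c['world_to_cam'])@np.r_[p,1];return c['cx']+c['fx']*q[0]/-q[2],c['cy']-c['fy']*q[1]/-q[2]
E
python3 - <<'E'
from h import *
t=optics.capture('top');s=optics.capture('scene')
a=cv2.resize(t['img'][130:260,170:370],None,fx=4,fy=4,interpolation=cv2.INTER_CUBIC)
b=cv2.resize(s['img'][150:270,280:480],None,fx=4,fy=4,interpolation=cv2.INTER_CUBIC)
cv2.imwrite('pics/t1.png',a);cv2.imwrite('pics/s1.png',b)
E
```

```text
(no output)
```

View pics/t1.png

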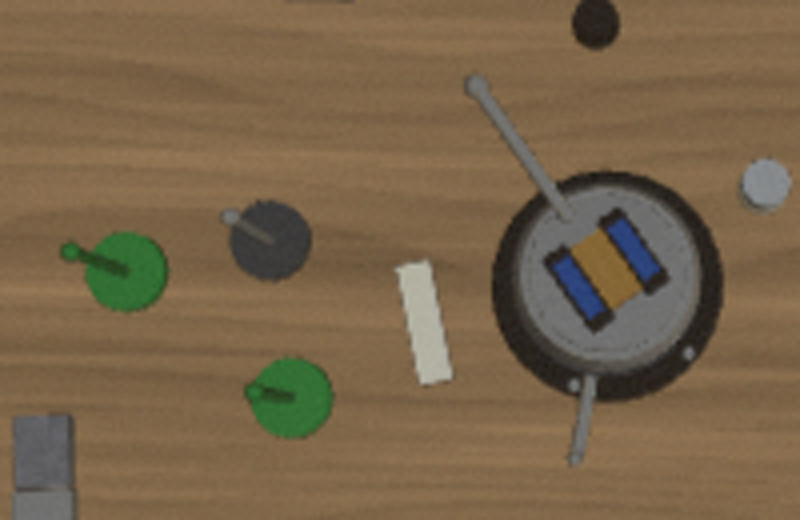

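View pics/s1.png

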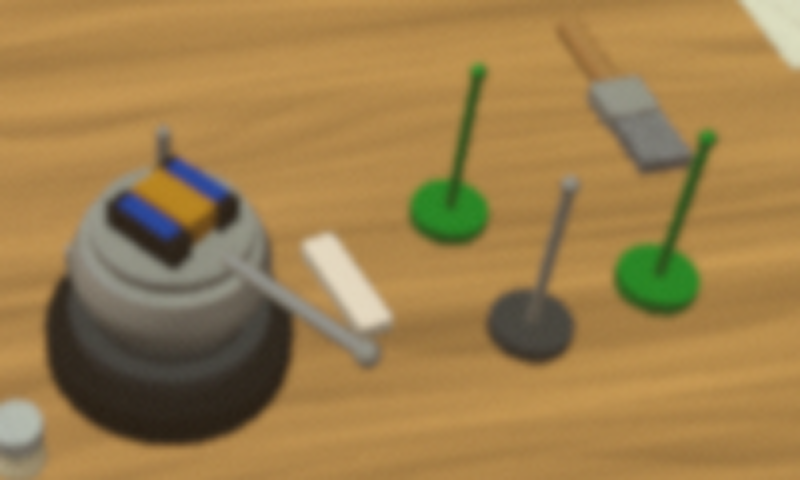

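The top crop shows the arm ball at (475,86), the post ball at (230,216) and its base at (270,241). The foot is centred at (607,286), the lever tip is at (575,458), and the pegs are at (574,385) and (689,353). The scene crop shows the post ball at (569,185), the arm ball at (368,349) and the lever tip at (163,132). The lever rests against its left stop.

Run:
```python
from h import *
np.set_printoptions(precision=1,suppress=True)
t=optics.capture('top');s=optics.capture('scene')
T=lambda x,y:(t,170+x/4-.375,130+y/4-.375)
S=lambda x,y:(s,280+x/4-.375,150+y/4-.375)
for n,a,b,z in [('bar',(475,86),(368,349),118),('post',(230,216),(569,185),136),('lock',(575,458),(163,132),83),('wp',(607,270),(175,198),140)]:
    p,e=tri(T(*a),S(*b));print(n,p,e,'top@z',onz(*T(*a),z),'scene@z',onz(*S(*b),z))
# foot ellipse from dark mask
I=t['img'][165:240,285:360]
print('postbase',onz(*T(270,241),14),onz(*S(531,322),14),'foot',onz(*T(607,286),30),'pegs',onz(*T(574,385),56),onz(*T(689,353),56))
g=cv2.cvtColor(t['img'],cv2.COLOR_BGR2HSV)
m=(cv2.inRange(g,(0,0,0),(180,255,50))[160:240,285:360])
c=max(cv2.findContours(m,cv2.RETR_EXTERNAL,cv2.CHAIN_APPROX_NONE)[0],key=cv2.contourArea)
(x,y),r=cv2.minEnclosingCircle(c);print('foot mask',x+285,y+160,r,onz(t,x+285,y+160,30),onz(t,x+285+r,y+160,30))
```

```text
bar [714.6  92.  119.5] 1.7555123994090747 top@z [715.1  93.  118. ] scene@z [713.3  91.7 118. ]
post [625.4 242.  134.8] 2.4117519603898314 top@z [625.7 242.9 136. ] scene@z [626.4 240.1 136. ]
lock [478.5  23.6  79.4] 1.7740759952621452 top@z [478.7  24.4  83. ] scene@z [482.1  21.9  83. ]
wp [596.4   5.7 135.8] 0.20506316457688664 top@z [596.    5.6 140. ] scene@z [600.5   4.9 140. ]
postbase [624.3 241.9  14. ] [629.4 239.   14. ] foot [596.1   6.5  30. ] pegs [527.   26.9  56. ] [549.9 -49.4  56. ]
foot mask 321.77494049072266 200.96228790283203 28.354366302490234 [596.6   5.4  30. ] [598.1 -72.2  30. ]
```

Each point fits its given size: arm 146.6 (given 146), lever 119.4 (120), pegs 72–73 (73), post at 238 (190–270). The vise axis is at about (596.5, 5.5). The arm points at 36° and the target is 83°. Now I'll move over, fingers shut, to the clockwise side of the arm near (716, 37).

Call:
play_rows(
  plan=[
    [29, 27, 0, 0, 0, 0, -1],
    [29, 27, 0, 0, 0, 0, -1],
    [29, 27, 0, 0, 0, 0, -1],
    [29, 27, 0, 0, 0, 0, -1],
    [29, 27, 0, 0, 0, 0, -1],
  ],
  grip_force=40,
)

```text
time_s: 0.72
eef_pos: [279.2, -370.7, 229.8]
ee_rot: [-0.0, 0.992, 0.124, -0.001]
force: [0.2, -0.9, -0.3]
grip_width: 0.297
```

Call:
play_rows(
  plan=[
    [29, 27, 0, 0, 0, 0, -1],
    [29, 27, 0, 0, 0, 0, -1],
    [29, 27, 0, 0, 0, 0, -1],
    [29, 27, 0, 0, 0, 0, -1],
    [29, 27, 0, 0, 0, 0, -1],
  ],
)

```text
time_s: 1.13
eef_pos: [429.6, -227.4, 230.5]
ee_rot: [0.0, 0.992, 0.123, -0.0]
force: [-0.2, -0.7, -0.7]
grip_width: 0.0
```

Call:
play_rows(
  plan=[
    [29, 27, 0, 0, 0, 0, -1],
    [29, 27, 0, 0, 0, 0, -1],
    [29, 27, 0, 0, 0, 0, -1],
    [29, 27, 0, 0, 0, 0, -1],
    [29, 27, 0, 0, 0, 0, -1],
  ],
)

```text
time_s: 1.55
eef_pos: [580.2, -83.3, 230.9]
ee_rot: [0.001, 0.992, 0.124, 0.0]
force: [-0.2, -1.6, 0.2]
grip_width: -0.001
```

Call:
play_rows(
  plan=[
    [28, 24, 0, 0, 0, 0, -1],
    [28, 24, 0, 0, 0, 0, -1],
    [28, 24, 0, 0, 0, 0, -1],
    [28, 24, 0, 0, 0, 0, -1],
    [23, 18, 0, 0, 0, 0, -1],
  ],
)

```text
time_s: 1.97
eef_pos: [720.8, 40.9, 230.0]
ee_rot: [0.001, 0.992, 0.125, 0.0]
force: [0.2, -0.9, 0.3]
grip_width: 0.003
```

Call:
play_rows(
  plan=[
    [0, 0, -30, 0, 0, 0, -1],
    [0, 0, -30, 0, 0, 0, -1],
    [0, 0, -30, 0, 0, 0, -1],
    [0, 0, -28, 0, 0, 0, -1],
    [0, 0, 0, 0, 0, 0, -1],
  ],
)

```text
time_s: 2.38
eef_pos: [726.3, 47.6, 107.7]
ee_rot: [0.001, 0.992, 0.129, 0.005]
force: [-0.7, -0.0, -1.8]
grip_width: 0.004
```

Run:
```python
from h import *
s=sense();print(s['time_s'],s['eef_pos'],s['force'])
t=optics.capture('top');w=optics.capture('scene')
a=cv2.resize(t['img'][120:260,200:370],None,fx=3,fy=3,interpolation=cv2.INTER_CUBIC)
b=cv2.resize(w['img'][130:270,280:450],None,fx=3,fy=3,interpolation=cv2.INTER_CUBIC)
cv2.imwrite('pics/c2.png',np.hstack([a,b])[:, :1020][:, ::1] if 0 else cv2.resize(np.hstack([a,b]),(800,330)))
```

```text
2.3833 [726.25578684  47.6049711  107.69787316] [-6.94875918e-01 -8.76719239e-05 -1.81879036e+00]
```

View pics/c2.png

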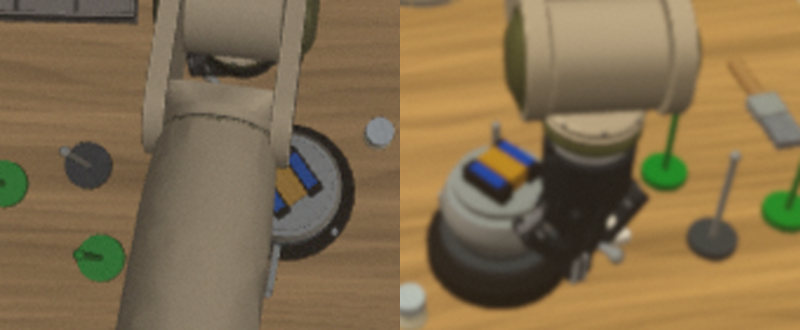

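The top view is blocked by the robot arm. The scene view shows the shut fingers beside the bar at about (590,255), not touching. I'll push gently along an arc.

Call:
play_rows(
  plan=[
    [-10, 4, -2, 0, 0, 0, -1],
    [-9, 4, 0, 0, 0, 0, -1],
    [-3, 6, 0, 0, 0, 0, -1],
    [-4, 6, 0, 0, 0, 0, -1],
    [-4, 6, 0, 0, 0, 0, -1],
  ],
)

```text
time_s: 2.9
eef_pos: [702.4, 72.3, 124.7]
ee_rot: [0.004, 0.992, 0.127, 0.018]
force: [0.0, 0.8, 0.1]
grip_width: 0.002
```

Call:
play_rows(
  plan=[
    [-5, 6, 0, 0, 0, 0, -1],
    [-5, 6, 0, 0, 0, 0, -1],
    [-5, 6, 0, 0, 0, 0, -1],
    [-6, 5, 0, 0, 0, 0, -1],
    [-6, 5, 0, 0, 0, 0, -1],
  ],
)

```text
time_s: 3.32
eef_pos: [674.2, 104.0, 127.5]
ee_rot: [0.005, 0.992, 0.128, 0.02]
force: [-0.6, 0.1, 0.6]
grip_width: 0.002
```

The TCP rose to z = 127 without being told to. I'll look before going on.

Run:
```python
from h import *
s=sense();print(s['time_s'],s['eef_pos'],s['force'],s['joints'],s['tau'])
w=optics.capture('scene');v=optics.capture('wrist')
b=cv2.resize(w['img'][130:270,280:450],(425,350),interpolation=cv2.INTER_CUBIC)
c=cv2.resize(v['img'],(375,234));c=cv2.copyMakeBorder(c,0,116,0,0,cv2.BORDER_CONSTANT)
cv2.imwrite('pics/c3.png',np.hstack([b,c]))
```

```text
3.3167 [674.17968288 103.98974694 127.47601921] [-0.57932237  0.09111582  0.58588676] [-0.01704496  0.72376353  1.12780438 -0.00344609  1.24873867  1.29840266] [-6.69383425e-01 -5.75380611e+01 -2.67093033e+01 -3.17453494e-03
  5.07577776e-02 -1.29997968e-01]
```

View pics/c3.png

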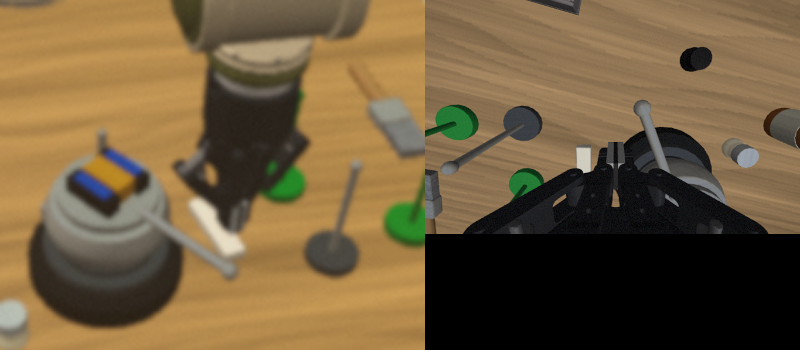

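The bar has not moved (ball still at scene pixel (372,238)): the tool drifted up and passed just over it. The wrist view shows the fingers on the counter-clockwise side. I'll lift, go back and come down lower, checking z this time.

Call:
play_rows(
  plan=[
    [0, 0, 20, 0, 0, 0, -1],
    [0, 0, 15, 0, 0, 0, -1],
    [15, -18, 0, 0, 0, 0, -1],
    [17, -22, 0, 0, 0, 0, -1],
    [15, -22, 0, 0, 0, 0, -1],
  ],
)

```text
time_s: 3.83
eef_pos: [719.9, 45.0, 165.0]
ee_rot: [0.004, 0.991, 0.131, 0.019]
force: [-0.3, -0.3, 0.0]
grip_width: 0.0
```

Call:
play_rows(
  plan=[
    [0, -5, 0, 0, 0, 0, -1],
    [0, 0, -15, 0, 0, 0, -1],
    [0, 0, -15, 0, 0, 0, -1],
    [0, 0, -10, 0, 0, 0, -1],
    [0, 0, 0, 0, 0, 0, -1],
  ],
)

```text
time_s: 4.25
eef_pos: [722.2, 32.8, 122.7]
ee_rot: [0.005, 0.992, 0.128, 0.02]
force: [0.5, -0.1, -0.8]
grip_width: -0.004
```

Call:
play_rows(
  plan=[
    [0, 0, 0, 0, 0, 0, -1],
    [0, 0, 0, 0, 0, 0, -1],
    [0, 0, 0, 0, 0, 0, -1],
  ],
)

```text
time_s: 4.5
eef_pos: [722.2, 33.4, 123.6]
ee_rot: [0.005, 0.992, 0.128, 0.02]
force: [1.1, 0.5, 0.3]
grip_width: -0.003
```

Call:
play_rows(
  plan=[
    [0, 0, -10, 0, 0, 0, -1],
    [0, 0, -10, 0, 0, 0, -1],
    [0, 0, -5, 0, 0, 0, -1],
    [0, 0, 0, 0, 0, 0, -1],
    [0, 0, 0, 0, 0, 0, -1],
  ],
)

```text
time_s: 4.92
eef_pos: [722.4, 34.1, 97.4]
ee_rot: [0.005, 0.991, 0.129, 0.021]
force: [-1.3, 0.2, -0.4]
grip_width: -0.003
```

Call:
play_rows(
  plan=[
    [-6, 3, 0, 0, 0, 0, -1],
    [-6, 3, 0, 0, 0, 0, -1],
    [0, 0, 0, 0, 0, 0, -1],
  ],
)

```text
time_s: 5.17
eef_pos: [710.2, 40.0, 97.1]
ee_rot: [0.005, 0.991, 0.128, 0.021]
force: [0.3, -0.2, -0.7]
grip_width: 0.004
```

Call:
play_rows(
  plan=[
    [-2, 6, 0, 0, 0, 0, -1],
    [-3, 6, 0, 0, 0, 0, -1],
    [-3, 6, 0, 0, 0, 0, -1],
    [-3, 6, 0, 0, 0, 0, -1],
    [-4, 6, 0, 0, 0, 0, -1],
  ],
)

```text
time_s: 5.58
eef_pos: [695.3, 70.9, 97.7]
ee_rot: [0.006, 0.992, 0.128, 0.022]
force: [-0.6, -1.8, 0.1]
grip_width: -0.001
```

Call:
play_rows(
  plan=[
    [-4, 5, 0, 0, 0, 0, -1],
    [-4, 5, 0, 0, 0, 0, -1],
    [-4, 5, 0, 0, 0, 0, -1],
    [-5, 5, 0, 0, 0, 0, -1],
    [-5, 5, 0, 0, 0, 0, -1],
  ],
)

```text
time_s: 6.0
eef_pos: [671.2, 99.0, 98.0]
ee_rot: [0.006, 0.991, 0.128, 0.023]
force: [1.5, 0.3, 0.3]
grip_width: -0.001
```

Call:
play_rows(
  plan=[
    [-5, 4, 0, 0, 0, 0, -1],
    [-5, 4, 0, 0, 0, 0, -1],
    [-4, 2, 0, 0, 0, 0, -1],
    [0, 0, 0, 0, 0, 0, -1],
  ],
)

```text
time_s: 6.33
eef_pos: [654.6, 111.5, 98.2]
ee_rot: [0.006, 0.991, 0.129, 0.023]
force: [0.6, -0.6, -0.2]
grip_width: 0.003
```

Run:
```python
from h import *
s=sense();print(s['time_s'],s['eef_pos'],s['force'])
w=optics.capture('scene');t=optics.capture('top')
b=cv2.resize(w['img'][170:270,300:430],None,fx=4,fy=4,interpolation=cv2.INTER_CUBIC)
c=cv2.resize(t['img'][140:240,230:300],None,fx=4,fy=4,interpolation=cv2.INTER_CUBIC)
cv2.imwrite('pics/c4.png',np.hstack([b,c]))
```

```text
6.3333 [654.60168162 111.49610717  98.23326159] [ 0.58086366 -0.63383514 -0.1651483 ]
```

View pics/c4.png

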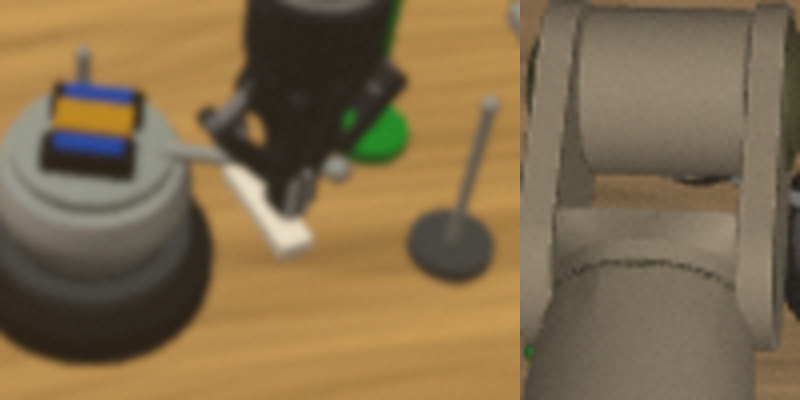

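The arm ball shows at crop (338,167), which is scene pixel (384,211), just past the fingers. The arm is turning with the tool. I'll work out its angle.

Run:
```python
from h import *
w=optics.capture('scene')
ax=np.array([596.5,5.5])
for u,v in [(338,167),(336,166),(340,169)]:
    p=onz(w,300+u/4-.375,170+v/4-.375,118);d=p[:2]-ax;print(p,np.hypot(*d),np.degrees(np.arctan2(d[1],d[0])))
print([proj(w,np.r_[ax+146*np.array([np.cos(a),np.sin(a)]),118]) for a in np.radians([70,75,80,83])])
```

```text
[643.75555706 142.86157069 118.        ] 145.26282654798766 71.01559808948392
[642.77456488 141.94693948 118.        ] 144.0801951934252 71.26616573754256
[645.51016727 143.52505251 118.        ] 146.4681249093346 70.45098173481146
[(np.float64(384.4083957623559), np.float64(212.2023062699133)), (np.float64(384.3745249840435), np.float64(208.31776211749218)), (np.float64(383.87557152491627), np.float64(204.4804672372554)), (np.float64(383.3601091177139), np.float64(202.21236498783014))]
```

Call:
play_rows(
  plan=[
    [-5, 3, 0, 0, 0, 0, -1],
    [-5, 2, 0, 0, 0, 0, -1],
    [-4, 2, 0, 0, 0, 0, -1],
    [-3, 1, 0, 0, 0, 0, -1],
    [0, 0, 0, 0, 0, 0, -1],
  ],
)

```text
time_s: 6.9
eef_pos: [637.3, 118.7, 98.1]
ee_rot: [0.006, 0.992, 0.128, 0.023]
force: [1.7, -0.9, 0.0]
grip_width: -0.0
```

Run:
```python
from h import *
s=sense();print(s['time_s'],s['eef_pos'],s['force'])
w=optics.capture('scene')
b=cv2.resize(w['img'][180:250,330:430],None,fx=6,fy=6,interpolation=cv2.INTER_CUBIC)
cv2.imwrite('pics/c5.png',b)
```

```text
6.9 [637.31657336 118.71330097  98.07492126] [ 1.698543   -0.88388094  0.03743992]
```

View pics/c5.png

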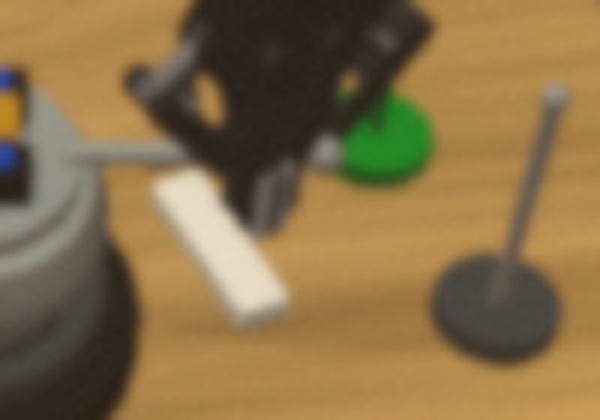

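The ball at crop (325,152) puts the arm at about 79.6°. It needs another 3.2°, about 6.5 mm.

Call:
play_rows(
  plan=[
    [-3, 1, 0, 0, 0, 0, -1],
    [-3, 1, 0, 0, 0, 0, -1],
    [0, 0, 0, 0, 0, 0, -1],
    [0, 0, 0, 0, 0, 0, -1],
  ],
)

```text
time_s: 7.28
eef_pos: [631.0, 120.8, 98.1]
ee_rot: [0.006, 0.992, 0.128, 0.023]
force: [0.8, -1.0, -0.6]
grip_width: 0.003
```

Call:
play_rows(
  plan=[
    [12, -3, 0, 0, 0, 0, -1],
    [15, -4, 0, 0, 0, 0, -1],
    [10, 0, 10, 0, 0, 0, -1],
    [0, 0, 30, 0, 0, 0, -1],
    [0, 0, 30, 0, 0, 0, -1],
  ],
)

```text
time_s: 7.7
eef_pos: [665.6, 114.1, 162.5]
ee_rot: [0.005, 0.992, 0.128, 0.015]
force: [0.8, 0.3, 0.5]
grip_width: -0.001
```

Call:
play_rows(
  plan=[
    [0, 0, 30, 0, 0, 0, -1],
    [-20, 0, 5, 0, 0, 0, -1],
    [-35, 0, 0, 0, 0, 0, -1],
    [-35, 0, 0, 0, 0, 0, -1],
    [-35, 0, 0, 0, 0, 0, -1],
  ],
)

```text
time_s: 8.12
eef_pos: [542.1, 113.5, 204.1]
ee_rot: [0.005, 0.992, 0.127, 0.021]
force: [0.9, -0.6, 0.3]
grip_width: -0.001
```

Call:
play_rows(
  plan=[
    [-35, 0, 0, 0, 0, 0, -1],
    [-30, 0, 0, 0, 0, 0, -1],
    [-20, 0, 0, 0, 0, 0, -1],
    [0, 0, 0, 0, 0, 0, -1],
    [0, 0, 0, 0, 0, 0, -1],
  ],
)

```text
time_s: 8.53
eef_pos: [446.9, 114.5, 204.6]
ee_rot: [0.004, 0.992, 0.127, 0.021]
force: [0.5, -0.1, 0.2]
grip_width: 0.004
```

Run:
```python
from h import *
s=sense();print(s['time_s'],s['eef_pos'],s['force'])
w=optics.capture('scene');t=optics.capture('top')
b=cv2.resize(w['img'][170:270,300:430],None,fx=3,fy=3,interpolation=cv2.INTER_CUBIC)
c=cv2.resize(t['img'][150:250,220:350],None,fx=3,fy=3,interpolation=cv2.INTER_CUBIC)
cv2.imwrite('pics/c6.png',np.hstack([b,c]))
```

```text
8.5333 [446.8523048  114.50813413 204.61581391] [ 0.49497339 -0.07414938  0.22866742]
```

View pics/c6.png

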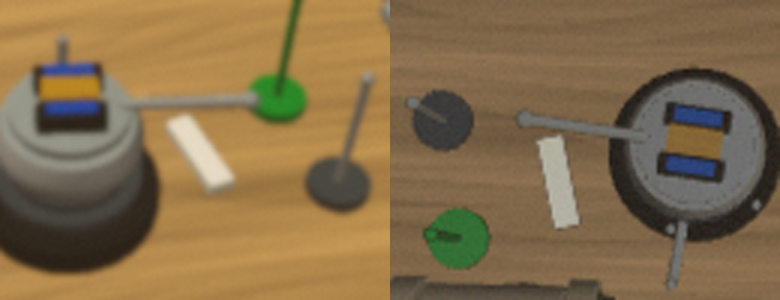

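The view is clear. In the right-hand crop the arm ball is at (524,119), the bar's inner end at (643,137) and the post ball at (412,103). In the left-hand crop the arm ball is at (252,99). Next I'll measure the angle precisely.

Run:
```python
from h import *
w=optics.capture('scene');t=optics.capture('top')
ax=np.array([596.5,5.5]);o=1/3
T=lambda x,y,z:onz(t,220+(x-390)/3-o,150+y/3-o,z)[:2]
S=lambda x,y,z:onz(w,300+x/3-o,170+y/3-o,z)[:2]
def ang(a,b):d=b-a;return np.hypot(*d),np.degrees(np.arctan2(d[1],d[0]))
b=T(524,119,118);p=T(412,103,136);i=T(640,136.5,118);wp=T(694.5,141,140);f=T(695,154,30)
print('top bar',b,ang(ax,b),'post',p,ang(ax,p),'bar line',ang(i,b),'wp',wp,'foot',f)
print('foot-based',ang(f,b),ang(f,p),'ball->post',ang(b,p))
b=S(252,99,118);p=S(368,78,136);print('scene',b,ang(ax,b),p,ang(ax,p))
# sub-pixel bar centre line in top view: grey(low sat) pixels between ball and head
h=cv2.cvtColor(t['img'],cv2.COLOR_BGR2HSV);m=cv2.inRange(h[180:202,266:300],(0,0,100),(180,60,255))
ys,xs=np.nonzero(m);vx,vy,x0,y0=cv2.fitLine(np.c_[xs,ys].astype(np.float32),cv2.DIST_HUBER,0,.01,.01).ravel()
a1=onz(t,266+x0,180+y0,118)[:2];a2=onz(t,266+x0-10*abs(vx),180+y0-10*vy*np.sign(vx),118)[:2]
print('fit',len(xs),ang(a1,a2),a1,a2)
```

```text
top bar [615.21476224 151.53915694] (np.float64(147.23341225975238), np.float64(82.69740813395235)) post [624.70690119 243.20526321] (np.float64(239.37297556375788), np.float64(83.2327361195223)) bar line (np.float64(99.72996078626), np.float64(82.53978316683467)) wp [597.12059983   6.11916931] foot [596.42335684   6.64802531]
foot-based (np.float64(146.10460958406085), np.float64(82.61037052466415)) (np.float64(238.24207370019397), np.float64(83.18189843048567)) ball->post (np.float64(92.15625719144234), np.float64(84.08802200983408))
scene [615.89896217 150.66845909] (np.float64(146.45887220962783), np.float64(82.38861727922126)) [625.89015039 241.40857657] (np.float64(237.73228101863893), np.float64(82.89852105678925))
fit 170 (np.float64(25.46996062139776), np.float64(90.69342976650515)) [606.73772154 105.71398663] [606.42947549 131.18208194]
```

The arm points within about 0.5° of the post: top view 82.7° against 83.2°, scene view 82.4° against 82.9°. That is within the measurement noise, so I'll leave it. Now for the lever: I'll go to (478, 70) on its left side and come down to z ≈ 60.

Call:
play_rows(
  plan=[
    [15, -22, 0, 0, 0, 0, -1],
    [14, -20, 0, 0, 0, 0, -1],
    [0, 0, -25, 0, 0, 0, -1],
    [0, 0, -25, 0, 0, 0, -1],
    [0, 0, -25, 0, 0, 0, -1],
  ],
)

```text
time_s: 9.15
eef_pos: [484.6, 69.5, 130.3]
ee_rot: [0.005, 0.992, 0.127, 0.026]
force: [0.6, -0.1, -0.2]
grip_width: -0.001
```

Call:
play_rows(
  plan=[
    [0, 0, -25, 0, 0, 0, -1],
    [0, 0, -15, 0, 0, 0, -1],
    [0, 0, -8, 0, 0, 0, -1],
    [0, 0, 0, 0, 0, 0, -1],
    [0, 0, 0, 0, 0, 0, -1],
  ],
)

```text
time_s: 9.57
eef_pos: [485.0, 68.6, 74.1]
ee_rot: [0.004, 0.992, 0.126, 0.021]
force: [0.5, 1.0, 0.3]
grip_width: -0.006
```

Call:
play_rows(
  plan=[
    [-4, 0, -8, 0, 0, 0, -1],
    [-4, 0, -6, 0, 0, 0, -1],
    [0, -6, 0, 0, 0, 0, -1],
    [0, -7, 0, 0, 0, 0, -1],
    [-1, -7, 0, 0, 0, 0, -1],
  ],
)

```text
time_s: 9.98
eef_pos: [477.1, 47.9, 61.5]
ee_rot: [0.005, 0.992, 0.127, 0.024]
force: [-0.2, 0.1, -0.9]
grip_width: -0.002
```

Call:
play_rows(
  plan=[
    [-1, -7, 0, 0, 0, 0, -1],
    [0, -7, 0, 0, 0, 0, -1],
    [0, -7, 0, 0, 0, 0, -1],
    [0, -7, 0, 0, 0, 0, -1],
    [0, -7, 0, 0, 0, 0, -1],
  ],
)

```text
time_s: 10.4
eef_pos: [475.6, 8.4, 62.3]
ee_rot: [0.005, 0.992, 0.127, 0.024]
force: [-0.0, 1.3, 0.6]
grip_width: 0.001
```

Call:
play_rows(
  plan=[
    [1, -7, 0, 0, 0, 0, -1],
    [1, -7, 0, 0, 0, 0, -1],
    [2, -7, 0, 0, 0, 0, -1],
    [2, -6, 0, 0, 0, 0, -1],
    [2, -6, 0, 0, 0, 0, -1],
  ],
)

```text
time_s: 10.82
eef_pos: [484.5, -28.8, 62.5]
ee_rot: [0.005, 0.992, 0.126, 0.024]
force: [0.1, 1.5, 0.1]
grip_width: 0.0
```

Call:
play_rows(
  plan=[
    [1, -5, 0, 0, 0, 0, -1],
    [1, -5, 0, 0, 0, 0, -1],
    [2, -4, 0, 0, 0, 0, -1],
    [2, -4, 0, 0, 0, 0, -1],
    [2, -4, 0, 0, 0, 0, -1],
  ],
)

```text
time_s: 11.23
eef_pos: [494.1, -53.5, 62.7]
ee_rot: [0.005, 0.992, 0.126, 0.025]
force: [0.2, 1.7, 0.6]
grip_width: 0.001
```

Call:
play_rows(
  plan=[
    [2, -3, 0, 0, 0, 0, -1],
    [1, -2, 0, 0, 0, 0, -1],
    [0, 0, 0, 0, 0, 0, -1],
  ],
)

```text
time_s: 11.48
eef_pos: [497.8, -59.7, 62.7]
ee_rot: [0.005, 0.992, 0.126, 0.025]
force: [-0.0, 1.0, -1.2]
grip_width: 0.002
```

Call:
play_rows(
  plan=[
    [1, -2, 0, 0, 0, 0, -1],
    [1, -2, 0, 0, 0, 0, -1],
    [1, -1, 0, 0, 0, 0, -1],
    [0, 0, 0, 0, 0, 0, -1],
  ],
)

```text
time_s: 11.82
eef_pos: [497.6, -60.0, 62.0]
ee_rot: [-0.0, 0.992, 0.126, 0.021]
force: [0.5, 0.5, 0.6]
grip_width: 0.001
```

Call:
play_rows(
  plan=[
    [1, -2, 0, 0, 0, 0, -1],
    [1, -2, 0, 0, 0, 0, -1],
    [0, 0, 0, 0, 0, 0, -1],
  ],
)

```text
time_s: 12.07
eef_pos: [497.1, -60.4, 61.4]
ee_rot: [-0.004, 0.992, 0.127, 0.018]
force: [-2.3, 2.8, 2.7]
grip_width: -0.003
```

It no longer advances, so the lever looks to be on its stop. I'll back off, lift and check.

Call:
play_rows(
  plan=[
    [-8, 8, 0, 0, 0, 0, -1],
    [-12, 12, 0, 0, 0, 0, -1],
    [-12, 12, 10, 0, 0, 0, -1],
    [-5, 5, 30, 0, 0, 0, -1],
    [0, 0, 35, 0, 0, 0, -1],
  ],
)

```text
time_s: 12.48
eef_pos: [455.5, -22.3, 132.8]
ee_rot: [-0.006, 0.992, 0.127, 0.012]
force: [0.6, -0.2, 0.2]
grip_width: -0.005
```

Call:
play_rows(
  plan=[
    [0, 0, 35, 0, 0, 0, -1],
    [-15, 20, 20, 0, 0, 0, -1],
    [-20, 30, 0, 0, 0, 0, -1],
    [-20, 30, 0, 0, 0, 0, -1],
    [0, 0, 0, 0, 0, 0, -1],
  ],
)

```text
time_s: 12.9
eef_pos: [401.2, 57.7, 197.8]
ee_rot: [-0.002, 0.992, 0.125, 0.019]
force: [0.4, -1.4, 0.9]
grip_width: -0.002
```

Run:
```python
from h import *
s=sense();print(s['time_s'],s['eef_pos'],s['force'])
w=optics.capture('scene');t=optics.capture('top')
b=cv2.resize(w['img'][170:270,300:430],None,fx=3,fy=3,interpolation=cv2.INTER_CUBIC)
c=cv2.resize(t['img'][150:250,220:350],None,fx=3,fy=3,interpolation=cv2.INTER_CUBIC)
cv2.imwrite('pics/c7.png',np.hstack([b,c]))
```

```text
12.9 [401.20532301  57.70531913 197.76085153] [ 0.43358575 -1.38451769  0.89591358]
```

View pics/c7.png

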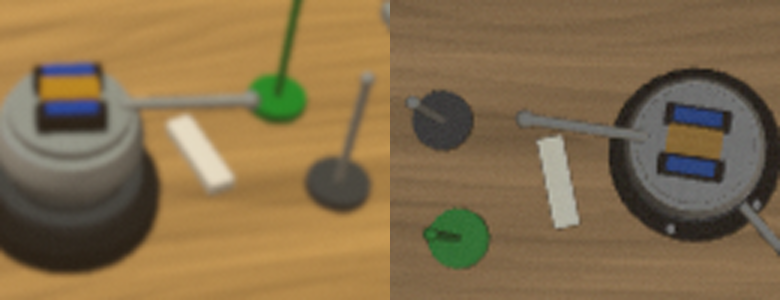

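The arm ball (524,119) and post ball (412,103) have not moved. The lever now lies by the right peg at (757,205). I'll check how close it is to the stop with one close crop.

Run:
```python
from h import *
t=optics.capture('top')
ax=np.array([596.5,5.5])
c=cv2.resize(t['img'][200:260,310:390],None,fx=8,fy=8,interpolation=cv2.INTER_CUBIC)
a0=np.arctan2(24.2-5.5,478.6-596.5)
for d in (.8,.85,.9,.95):
    u,v=proj(t,np.r_[ax+120*np.array([np.cos(a0+d),np.sin(a0+d)]),83]);print(d,(u-310+.5)*8,(v-200+.5)*8)
cv2.imwrite('pics/c8.png',c)
```

```text
0.8 311.7679691813478 295.4942144821189
0.85 326.43669331986257 284.3381057654383
0.9 340.51923585919576 272.4645424644409
0.95 353.9801269120603 259.9044503406353
```

View pics/c8.png

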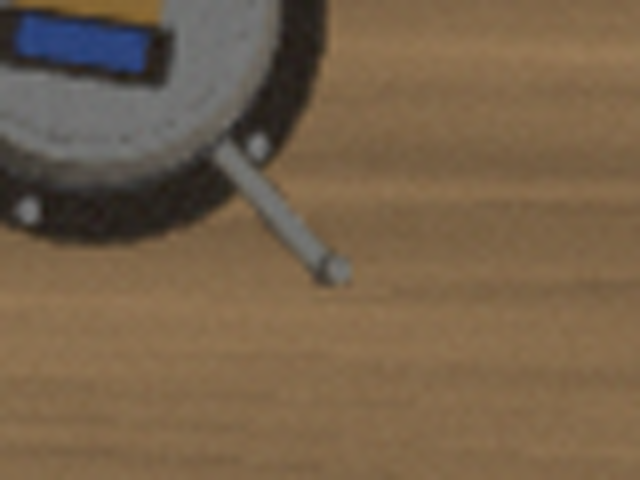

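The lever tip is at (340,270), which matches the 0.90 rad prediction of (340.5,272.5), so the lever is on its stop. The arm is clear, so I'll hand in.

```bash
python3 -c "
from rig import sense,ctrl
print(sense()['time_s'],sense()['eef_pos']);print(ctrl.finish_job())"
```

```text
13.05 [403.86368387  54.56625439 197.27057523]
the job is handed in; nothing more can be done
None
```

The job is done and handed in at about 13 s. With shut fingers I pushed the turning arm round from about 36° to about 82.6°. Then I swung the lock lever to its other stop and moved clear.

**Arm:** it pointed within about 0.5° of the post. The top view gave 82.7° against 83.2°, and the scene view 82.4° against 82.9°. It looked unchanged after the lever push.

**Lever:** its tip was within a pixel of where 0.90 rad predicts, and the push had stopped advancing.

**Bystanders:** the post, the nearest green look-alike and the sharpening stone looked unmoved in the last pictures. I did not measure the other loose things again. I saw no sign of touching the workpiece.

**What went wrong:** on the first pass at the arm, the tool rose to z ≈ 125 on its own and passed just over the bar without moving it. I brought it back lower and the second push worked. A line fit to the bar also gave a false 90.7°, most likely by picking up the sharpening stone; I discarded it. The forces I read stayed below about 5 N.

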